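Load the balancing counter display

ROBOT

A 6-joint arm with a two-finger parallel gripper is mounted at the origin on the work surface. World frame = base frame: x ahead of the robot, y to its left, z up, the work surface at z = 0. Lengths are in m, angles in rad, forces in N, time in s.
With the tool pointing down it reaches from about 0.25 to 0.725 m from the base axis. Payload 4 kg.
Tool frame: the origin (TCP) lies at the very end of the fingers, on their centre line; the grasp point (between the pads) lies 19 mm behind it; x points along the fingers, z is the direction in which the jaws open and shut, and the axes are right-handed (so a half turn about x gives the same grasp; the last joint's range is limited). The gripper opens to 85 mm and grips with 20 to 120 N. Pads are 22 mm wide; open, the fingers measure 114 mm over their backs; the gripper's body (76 mm by 85 mm) begins 54 mm behind the grasp point. The pads swing forward as they close: fully open they stand 13 mm farther back than shut.
Start: joints at [-1.209, 0.241, 0.005, 1.335, 0, 1.571], TCP at [0.177, -0.468, 0.231] pointing down, gripper open.
Joint ranges: [-2.72, 2.72], [-1.05, 1.87], [-1.09, 1.28], [-1.99, 2.15], [-1.42, 1.44], [-3.14, 3.14]. Speed limits (rad/s): [2.79, 2.79, 3.14, 3.14, 3.14, 3.14].

INTERFACE

Orientations are given as a unit quaternion [x, y, z, w].
In Python, from workcell import bot gives the robot as it stands.
- The arm moves only by the tool step_arm, never from a script. Its argument "series" is a list of rows, each an object of numbers: "x", "y", "z": the shift along the world's x, y, z in cm; "twist": the turn about the world's z in degrees; "jaw": the finger opening in cm, from 0 to 8.54. In form: [{"x": .., "y": .., "z": .., "twist": .., "jaw": ..}, ...]. A call has 1 to 10 rows; each row is the pose to reach, as a shift and turn from the pose measured when the call began; what a row does not reach only later rows make up. A row lasts 1/12 s, in which the tool goes at most 41.7 mm and 7.16 degrees, less where a joint would pass 70% of its speed; a pose out of reach is approached as far as the arm can. A call with a gripper value outside its range is refused whole. The fingers move at their own pace and stop on an object; the grip force is fixed at half the most. Time passes only in rows, so rows that repeat a pose let the fingers close. It gives the time, the measured TCP pose, the force and the opening at its end, in the units of the state.
- bot.get_obs(): the state, without advancing time (a new reading comes with each control period).
- bot.camera(name): name is "side" or "top" or "wrist"; returns (picture, depth): 400x640x3 uint8, red, green, blue; 400x640 float32, m along the optical axis (not along the pixel's ray), 0 where there is no reading.
- bot.camera_info(name): a dict with "camera_matrix" (3x3 intrinsics, pixels), "R" (3x3) and "t" (3): a world point X has camera coordinates R X + t; the wrist camera has in their place "mount" (4x4, takes a point from camera to tool coordinates, whose origin is the TCP and whose axes are the tool frame's). Camera axes: x right, y down, z forward; pixel columns grow to the right and rows downward; lengths in m; the calibration is good to about 2 mm. A picture is of the moment at which its call begins: read the wrist's pose just before it. camera_info takes no time and is no camera call.
- bot.job_done(): hands the job in, once; it reports no verdict.
The state is a dict: "clock": time; "joint_pos": joint angles; "joint_vel": joint speeds; "tau": joint torques, N m; "eef_pos": TCP position; "tool_rot": TCP orientation; "ft_force": force on the tool from outside, world axes, zero at the start; "ft_torque": the same for the moment, N m; "grip_width": finger opening in m.
Only numpy, scipy, OpenCV 4.12 (cv2) and the standard library are available. Lean on these libraries where they do the work, as an engineer would, in place of code of your own. Each camera call takes 0.05 s, during which the arm holds its last target.

TASK

Hang the three cartons by their hooks on the pivoting bar of the counter display, one in each seat between a pair of collars: the large carton in the lone seat on one side, the two small ones in the two seats on the other. Hang them alternately, a small one, then the large one, then the other small one, letting go of each before the next, and never let the bar tip nearly to its stop. Leave the bar level and the cartons hanging still, and do not disturb the other things on the counter.

Things in the scene. Friction and masses are not known exactly. Their poses are not given: they have to be found in the camera images.
- small_a_fin (a point): one of the two alike small cartons, 75 x 45 x 74 mm cardboard carton (width along its y x depth along its x x height), 120 g, 192 mm high with its hanger, standing on the counter; centre of the flat grip fin on top of the hanger, 172 mm above the carton's underside; the fin is 10 mm thick (along x), 32 mm wide (along y), 42 mm high. Axes as the carton's: z up, x from neck to lip
- small_a_hook (a point): first small carton: centre-line point where the bar's axis lies once hung: 66 mm above the box, 32 mm below the fin's centre. Hanger: 14 mm wide strap; neck on the -x side (x -19 to -15 mm), 30-degree gabled roof over this point, lip on the +x side (x 15 to 19 mm) ending 16 mm below it. The bar enters from +x between lip and box; the roof then drops onto it. Axes as the fin's
- small_b_fin (a point): the other small carton, the same as the first; centre of the flat grip fin on top of the hanger, 172 mm above the carton's underside; the fin is 10 mm thick (along x), 32 mm wide (along y), 42 mm high. Axes as the carton's: z up, x from neck to lip
- small_b_hook (a point): second small carton, same hanger as the first: point where the bar's axis lies once it hangs, 32 mm below its fin's centre
- large_fin (a point): the large carton, 105 x 65 x 80 mm cardboard carton (width along its y x depth along its x x height), 240 g, 198 mm high with its hanger, standing on the counter; centre of the flat grip fin on top of the hanger, 178 mm above the carton's underside; the fin is 10 mm thick (along x), 32 mm wide (along y), 42 mm high. Axes as the carton's: z up, x from neck to lip
- large_hook (a point): large carton, same hanger and sizes as on the small ones: point where the bar's axis lies once it hangs, 66 mm above its box, 32 mm below its fin's centre
- pivot (a point): centre of the bar's pivot, 240 mm above the counter, in a fork (50 x 30 mm, up to 20 mm above the pivot) on a 22 mm post with a 150 x 110 mm foot, fixed to the counter. Axes: z up, y along the level bar to the two-seat side, x away from the robot. Bar: steel rod 14 mm in diameter, 450 mm long; each seat is the 34 mm gap between two collars 26 mm in diameter
- seat_lone (a point): lone seat for the large carton, on the bar's axis, 140 mm from the pivot on the -y side; moves with the bar; axes as the bar's
- seat_inner (a point): seat for a small carton, on the bar's axis, 90 mm from the pivot on the +y side; moves with the bar
- seat_outer (a point): seat for a small carton, on the bar's axis, 190 mm from the pivot on the +y side; moves with the bar
- bar (a joint): tilt of the bar, rad: 0 level, positive with the +y (two-seat) side up; stops at +-0.36. A spring (1 N m/rad) levels it when loads balance; damped, settles in about 1 s. One small carton alone tips its side down 0.11 (inner seat) or 0.22 (outer); the large one alone, or both small ones alone, 0.33, which is too far (keep within 0.285)
- canister: bystander: steel can 84 mm in diameter, 150 mm high, origin at its underside's centre
- flat_carton: bystander: flat cardboard carton 120 x 190 x 45 mm, origin at its underside's centre

How it is judged:
By the outcome, as a careful person would: the job done as asked, in the order asked, and still so for the second after the job is handed in, with the robot touching nothing.
It also fails if it takes over 72 s, if anything falls off the work surface, if the arm or the gripper's body presses on something with over 40 N, if the wrist force passes 120 N, or if a joint passes its speed limit or range.

## Working session

There is one attempt and no reset: what is moved stays moved. The work goes in short steps, Python scripts to look and compute and a tool call to move; the robot and the scene stay as the last step left them, time stands still between calls to the robot, and variables do not carry over. Pictures are saved under pics/ and viewed, and the job is handed in when it is done.

Besides the shell and the picture viewer there is one more tool, called after "Emit:" by a JSON object that holds its "name" and its "arguments". step_arm: Moves the arm, as the interface text tells. Its arguments: {"type":"object","properties":{"series":{"type":"array","items":{"type":"object","properties":{"x":{"type":"number"},"y":{"type":"number"},"z":{"type":"number"},"twist":{"type":"number"},"jaw":{"type":"number"}}}}},"required":["series"]}

```bash
mkdir -p pics; ls; python3 - <<'E'
from workcell import bot
import cv2,numpy as np
o=bot.get_obs()
for k,v in o.items(): print(k,np.round(v,3))
for n in("top","side","wrist"):
    p,d=bot.camera(n); i=bot.camera_info(n)
    np.savez(f"{n}0.npz",p=p,d=d)
    cv2.imwrite(f"pics/{n}0.png",p[:,:,::-1])
    print(n,{k:np.round(v,3).tolist() for k,v in i.items()}, (d>0).mean())
E
```

```text
pics
clock 0.0
joint_pos [-1.209  0.241  0.004  1.335  0.     1.571]
joint_vel [-0.001 -0.001  0.    -0.001 -0.001  0.001]
tau [ 1.0000e-03 -3.7232e+01  2.5241e+01  1.7000e-02 -0.0000e+00 -0.0000e+00]
eef_pos [ 0.177 -0.467  0.23 ]
tool_rot [ 0.402  0.582 -0.401  0.581]
ft_force [-0.128  0.298 -0.677]
ft_torque [-0.022 -0.016  0.028]
grip_width 0.086
top {'camera_matrix': [[427.543, 0.0, 322.626], [0.0, 427.543, 197.141], [0.0, 0.0, 1.0]], 'R': [[0.006, -1.0, -0.007], [-0.997, -0.006, -0.073], [0.073, 0.008, -0.997]], 't': [0.011, 0.561, 1.557]} 0.9958515625
side {'camera_matrix': [[436.43, 0.0, 315.013], [0.0, 436.43, 203.345], [0.0, 0.0, 1.0]], 'R': [[-0.994, -0.105, 0.021], [-0.092, 0.736, -0.671], [0.055, -0.669, -0.741]], 't': [0.53, 0.143, 1.334]} 0.996
wrist {'camera_matrix': [[346.611, 0.0, 322.298], [0.0, 346.611, 200.673], [0.0, 0.0, 1.0]], 'mount': [[0.002, -0.311, 0.95, -0.143], [-0.0, -0.95, -0.311, 0.08], [1.0, 0.0, -0.002, 0.0], [0.0, 0.0, 0.0, 1.0]]} 0.99603125
```

View pics/top0.png

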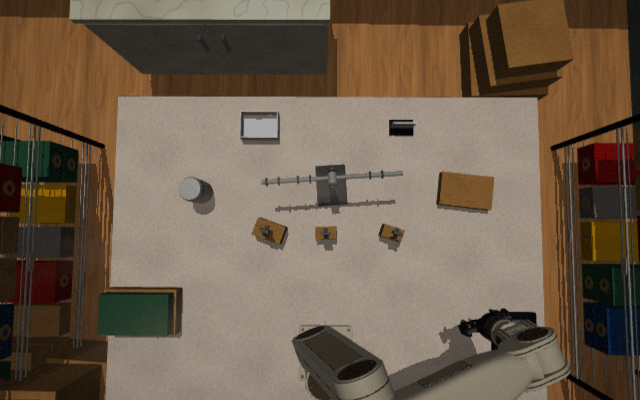

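View pics/side0.png

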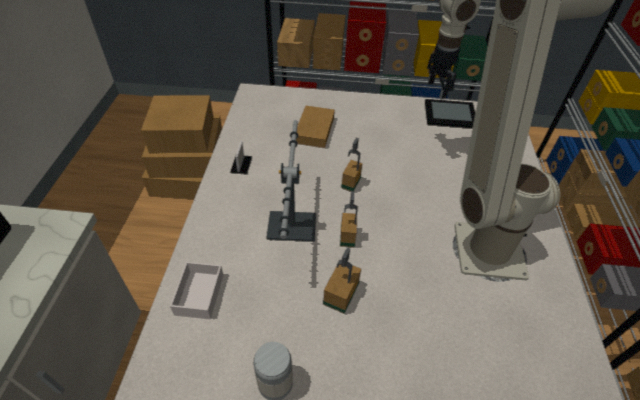

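View pics/wrist0.png

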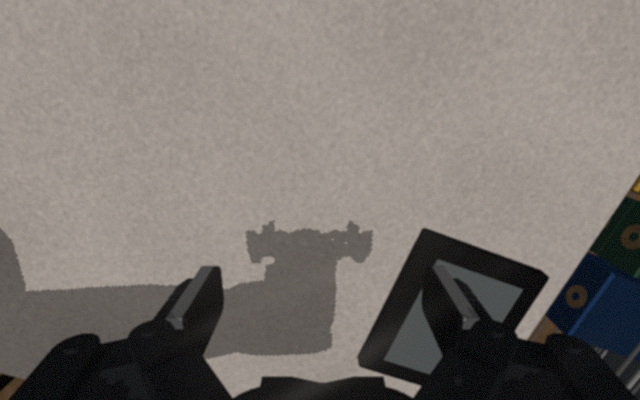

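```bash
cat > h.py <<'E'
import numpy as np,cv2
from workcell import bot
from scipy.spatial.transform import Rotation as Ro
def cloud(name,d,o=None):
    i=bot.camera_info(name);K=np.array(i["camera_matrix"])
    v,u=np.mgrid[:d.shape[0],:d.shape[1]]
    c=np.stack([(u-K[0,2])/K[0,0]*d,(v-K[1,2])/K[1,1]*d,d],-1)
    if name=="wrist":
        M=np.array(i["mount"]);c=c@M[:3,:3].T+M[:3,3]
        return c@Ro.from_quat(o["tool_rot"]).as_matrix().T+np.array(o["eef_pos"])
    return (c-np.array(i["t"]))@np.array(i["R"])
E
python3 - <<'E'
from h import *
T=np.load("top0.npz");S=np.load("side0.npz")
cv2.imwrite("pics/topz.png",cv2.resize(T["p"][150:270,230:430,::-1],None,fx=4,fy=4,interpolation=cv2.INTER_CUBIC))
cv2.imwrite("pics/sidez.png",cv2.resize(S["p"][110:320,240:400,::-1],None,fx=2.8,fy=2.8,interpolation=cv2.INTER_CUBIC))
for n,F in(("top",T),("side",S)):
    P=cloud(n,F["d"])
    g=F["d"]>0
    box=g&(P[...,0]>.25)&(P[...,0]<.8)&(abs(P[...,1])<.6)
    m=(box&(P[...,2]>.025)).astype(np.uint8)
    k,l,st,_=cv2.connectedComponentsWithStats(m)
    for j in range(1,k):
        if st[j,4]<15: continue
        q=P[l==j]; 
        print(n,st[j],q.min(0).round(3),q.max(0).round(3),q.mean(0).round(3))
    # thickness of the table
    q=P[box&(P[...,2]<.02)];print(n,"table z",np.median(q[:,2]))
E
```

```text
top [239 131  39   9 111] [0.774 0.182 0.025] [0.799 0.323 0.057] [0.78  0.252 0.043]
top [261 168 142  20 797] [ 0.577 -0.24   0.027] [0.638 0.208 0.266] [ 0.607 -0.014  0.246]
top [ 438  172   55   38 1760] [ 0.519 -0.6    0.026] [ 0.655 -0.406  0.055] [ 0.586 -0.504  0.044]
top [178 177  33  27 658] [0.536 0.425 0.027] [0.62  0.505 0.159] [0.575 0.456 0.128]
top [252 218  35  27 582] [0.39  0.147 0.026] [0.482 0.263 0.204] [0.437 0.201 0.089]
top [379 224  26  19 298] [ 0.399 -0.276  0.027] [ 0.463 -0.192  0.196] [ 0.432 -0.227  0.094]
top [315 227  21  13 272] [ 0.409 -0.031  0.064] [0.451 0.04  0.195] [0.43  0.004 0.095]
top table z -0.0005216940748536954
side [ 279  106   56  133 2260] [ 0.519 -0.6    0.025] [0.65  0.21  0.264] [ 0.595 -0.225  0.139]
side [342 138  21  50 527] [ 0.4   -0.275  0.025] [ 0.464 -0.188  0.196] [ 0.432 -0.221  0.087]
side [341 191  17  53 580] [ 0.408 -0.035  0.025] [0.455 0.045 0.195] [0.431 0.016 0.088]
side [ 324  248   38   62 1271] [0.39  0.159 0.025] [0.485 0.266 0.203] [0.439 0.221 0.087]
side [200 265  23  50 283] [0.776 0.182 0.025] [0.8   0.323 0.056] [0.782 0.258 0.042]
side [ 254  342   39   57 1795] [0.537 0.429 0.025] [0.62  0.512 0.156] [0.575 0.483 0.126]
side table z 0.0009879874951117713
```

View pics/topz.png

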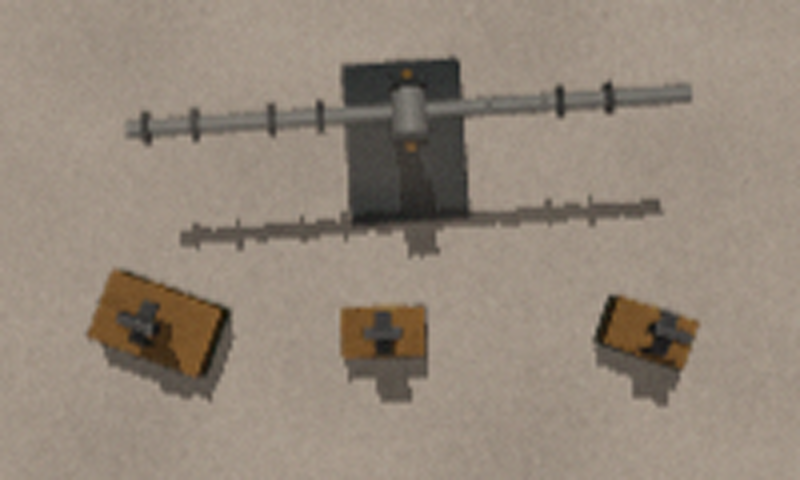

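View pics/sidez.png

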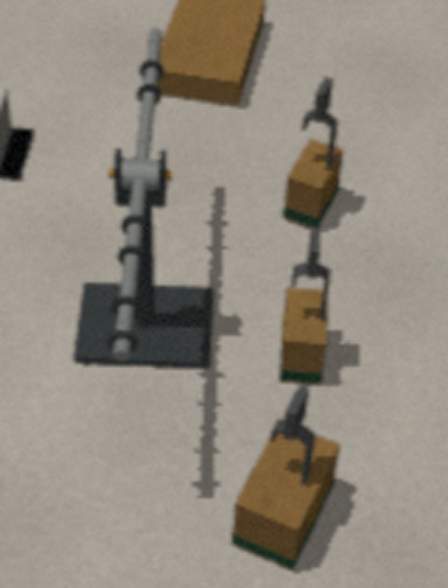

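```bash
cat >> h.py <<'E'
def ray(name,uv,z,o=None):
    i=bot.camera_info(name);K=np.array(i["camera_matrix"])
    uv=np.atleast_2d(uv).astype(float)
    c=np.c_[(uv[:,0]-K[0,2])/K[0,0],(uv[:,1]-K[1,2])/K[1,1],np.ones(len(uv))]
    if name=="wrist":
        M=np.array(i["mount"]);R=Ro.from_quat(o["tool_rot"]).as_matrix()
        C=R@M[:3,3]+o["eef_pos"];D=c@(R@M[:3,:3]).T
    else:
        R=np.array(i["R"]);C=-R.T@np.array(i["t"]);D=c@R
    return C+D*((z-C[2])/D[:,2])[:,None]
def rect(q):
    (c,s,a)=cv2.minAreaRect((q[:,:2]*1000).astype(np.float32)); return np.round(c,1),np.round(s,1),round(a,1)
E
python3 - <<'E'
from h import *
T=np.load("top0.npz");S=np.load("side0.npz")
o=bot.get_obs();R=Ro.from_quat(o["tool_rot"]).as_matrix();print(R.round(3))
pz=lambda u,v:(u/4+230-.375,v/4+150-.375)
for n,u,v in(("outer",170.5,125),("inner",295.5,117),("lone",584.5,98),("c1",146,127),("c6",609,97)): print(n,ray("top",pz(u,v),.25).round(4))
PT=cloud("top",T["d"]);PS=cloud("side",S["d"])
A=np.r_[PT.reshape(-1,3)];B=PS.reshape(-1,3)
for n,Q in(("top",A),("side",B)):
    q=Q[(Q[:,0]>.56)&(Q[:,0]<.66)&(Q[:,1]>-.27)&(Q[:,1]<.23)&(Q[:,2]>.225)&(Q[:,2]<.256)&(abs(Q[:,1]+.02)>.04)]
    a=np.polyfit(q[:,1],q[:,0],1);b=np.polyfit(q[:,1],q[:,2],1);print(n,"bar x=",a.round(4),"z=",b.round(4),q[:,1].min(),q[:,1].max(),len(q))
    q=Q[(abs(Q[:,0]-.6)<.06)&(abs(Q[:,1]+.01)<.06)&(Q[:,2]>.252)];print(" fork",rect(q),q.mean(0).round(4),q[:,2].max())
    for m,c,t in(("L",(.437,.2),.198),("mid",(.43,.0),.192),("right",(.43,-.23),.192)):
        near=(abs(Q[:,0]-c[0])<.07)&(abs(Q[:,1]-c[1])<.08)
        q=Q[near&(Q[:,2]>t-.012)];w=Q[near&(Q[:,2]>.066)&(Q[:,2]<.09)]
        e=np.linalg.eigh(np.cov(q[:,:2].T))[1][:,1]
        print(" ",m,"fin",q.mean(0).round(4),len(q),"axis",np.degrees(np.arctan2(-e[0],e[1])).round(1),rect(q)," box",rect(w))
E
```

```text
[[-0.001  0.935  0.354]
 [ 0.001  0.354 -0.935]
 [-1.    -0.    -0.002]]
outer [[0.5951 0.1718 0.25  ]]
inner [[0.6019 0.073  0.25  ]]
lone [[ 0.6183 -0.1553  0.25  ]]
c1 [[0.5934 0.1911 0.25  ]]
c6 [[ 0.6192 -0.1746  0.25  ]]
top bar x= [-0.0691  0.6057] z= [-0.0008  0.2454] -0.23960942197910207 0.20810949685559513 551
 fork (array([607.4, -12.2]), array([51.5, 34.5]), 0.3) [ 0.6072 -0.0162  0.2567] 0.2657824172109304
  L fin [0.4373 0.2049 0.1969] 31 axis -19.9 (array([437.3, 205.3]), array([30.3,  9.5]), 69.9)  box (array([437. , 205.4]), array([105.3,  65.8]), 69.9)
  mid fin [0.4462 0.0016 1.5562] 1091 axis 82.6 (array([437.3,   2.6]), array([18.7, 29.4]), 0.4)  box (array([429.9,   4.4]), array([42.5, 71.1]), 0.3)
  right fin [ 0.4319 -0.2326  0.1909] 31 axis -19.2 (array([ 431.5, -233.8]), array([31.7, 10. ]), 67.9)  box (array([ 431.2, -233.5]), array([75.9, 44.9]), 71.7)
side bar x= [-0.0694  0.6062] z= [-0.0028  0.2461] -0.24518956053682844 0.20987272663529402 654
 fork (array([607.5, -13. ]), array([49.6, 29.2]), 2.7) [ 0.6069 -0.0128  0.2573] 0.2642315449642509
  L fin [0.4379 0.2085 0.196 ] 69 axis -21.5 (array([437.9, 206.3]), array([31.9, 10.4]), 70.6)  box (array([437.9, 207.4]), array([108.1,  65.4]), 69.8)
  mid fin [0.4313 0.0067 0.1911] 44 axis 2.8 (array([431.4,   3.8]), array([ 9. , 33.8]), 3.8)  box (array([430.4,   4.9]), array([45.1, 79.4]), 2.8)
  right fin [ 0.4326 -0.2288  0.1904] 35 axis -20.7 (array([ 433.3, -230. ]), array([32.6, 10.2]), 68.8)  box (array([ 432.2, -231.5]), array([83., 46.]), 71.5)
```

Emit:
{"name": "step_arm", "arguments": {"series": [{"z":4},{"x":2,"y":4,"z":7,"twist":7},{"x":4,"y":8,"z":7,"twist":14},{"x":6,"y":12,"z":7,"twist":21},{"x":8,"y":16,"z":7,"twist":28},{"x":10,"y":20,"z":7,"twist":35},{"x":12,"y":24,"z":7,"twist":42},{"x":14,"y":28,"z":7,"twist":49},{"x":16,"y":31,"z":7,"twist":56},{"x":18,"y":34,"z":7,"twist":63}]}}

```text
$.series[0]: bad value
```

Emit:
{"name": "step_arm", "arguments": {"series": [{"x":0,"y":0,"z":4,"twist":0,"jaw":8.5},{"x":2,"y":4,"z":7,"twist":7,"jaw":8.5},{"x":4,"y":8,"z":7,"twist":14,"jaw":8.5},{"x":6,"y":12,"z":7,"twist":21,"jaw":8.5},{"x":8,"y":16,"z":7,"twist":28,"jaw":8.5},{"x":10,"y":20,"z":7,"twist":35,"jaw":8.5},{"x":12,"y":24,"z":7,"twist":42,"jaw":8.5},{"x":14,"y":28,"z":7,"twist":49,"jaw":8.5},{"x":16,"y":31,"z":7,"twist":56,"jaw":8.5},{"x":18,"y":34,"z":7,"twist":63,"jaw":8.5}]}}

```text
clock: 0.98
eef_pos: [0.3475, -0.1399, 0.3007]
tool_rot: [0.037, 0.707, -0.037, 0.706]
ft_force: [0.6, -0.5, -0.2]
grip_width: 0.0849
```

Emit:
{"name": "step_arm", "arguments": {"series": [{"x":2.5,"y":4,"z":0,"twist":4,"jaw":8.5},{"x":5,"y":8,"z":0,"twist":8,"jaw":8.5},{"x":7,"y":12,"z":0,"twist":8,"jaw":8.5},{"x":8.3,"y":14.4,"z":-2,"twist":8,"jaw":8.5},{"x":8.3,"y":14.4,"z":-3,"twist":8,"jaw":8.5},{"x":8.3,"y":14.4,"z":-3,"twist":8,"jaw":8.5}]}}

```text
clock: 1.48
eef_pos: [0.4296, 0.0064, 0.2678]
tool_rot: [-0.014, 0.709, 0.014, 0.705]
ft_force: [-1.0, -0.7, 0.3]
grip_width: 0.0849
```

```bash
cat > look.py <<'E'
import sys
from h import *
n=sys.argv[1]
o=bot.get_obs();p,d=bot.camera("wrist")
np.savez(n+".npz",p=p,d=d,eef_pos=o["eef_pos"],tool_rot=o["tool_rot"])
cv2.imwrite(f"pics/{n}.png",p[:,:,::-1])
R=Ro.from_quat(o["tool_rot"]).as_matrix()
print(o["clock"],np.round(o["eef_pos"],4),"jaw yaw",np.degrees(np.arctan2(R[1,2],R[0,2])).round(2),"f",np.round(o["ft_force"],1),o["grip_width"])
E
python3 look.py w1; python3 - <<'E'
from h import *
F=np.load("w1.npz");P=cloud("wrist",F["d"],F)
Q=P.reshape(-1,3)[F["d"].ravel()>.05]
for t in(.165,.178,.186):
    q=Q[(abs(Q[:,0]-.43)<.06)&(abs(Q[:,1])<.06)&(Q[:,2]>t)&(Q[:,2]<.197)];print(len(q),q.mean(0).round(4) if len(q) else'',rect(q) if len(q)else'')
E
```

```text
1.4833 [0.4296 0.0064 0.2678] jaw yaw 2.34 f [-1.  -0.7  0.3] 0.08490347274417843
784 [0.4326 0.0055 0.1897] (array([432.8,   2.2]), array([10. , 32.4]), 1.8)
717 [0.4326 0.0044 0.1913] (array([432.8,   2.2]), array([10. , 32.4]), 1.8)
675 [0.4326 0.0035 0.1919] (array([432.7,   2.2]), array([10. , 32.3]), 1.3)
```

View pics/w1.png

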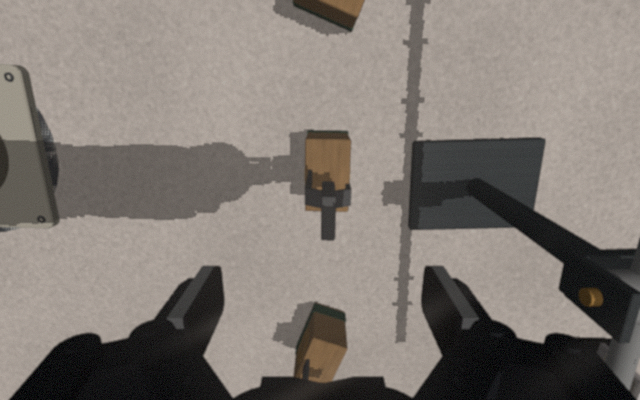

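Emit:
{"name": "step_arm", "arguments": {"series": [{"x":0.3,"y":-0.4,"z":-3,"twist":-0.8,"jaw":8.5},{"x":0.3,"y":-0.4,"z":-6,"twist":-0.8,"jaw":8.5},{"x":0.3,"y":-0.4,"z":-9,"twist":-0.8,"jaw":8.5},{"x":0.3,"y":-0.4,"z":-10.9,"twist":-0.8,"jaw":8.5},{"x":0.3,"y":-0.4,"z":-10.9,"twist":-0.8,"jaw":5},{"x":0.3,"y":-0.4,"z":-10.9,"twist":-0.8,"jaw":2},{"x":0.3,"y":-0.4,"z":-10.9,"twist":-0.8,"jaw":0.5},{"x":0.3,"y":-0.4,"z":-10.9,"twist":-0.8,"jaw":0},{"x":0.3,"y":-0.4,"z":-10.9,"twist":-0.8,"jaw":0},{"x":0.3,"y":-0.4,"z":-10.9,"twist":-0.8,"jaw":0}]}}

```text
clock: 2.37
eef_pos: [0.4333, 0.0009, 0.1615]
tool_rot: [-0.009, 0.708, 0.008, 0.706]
ft_force: [0.1, -0.3, 0.6]
grip_width: 0.0114
```

```bash
python3 look.py w2
```

```text
2.3667 [0.4333 0.0009 0.1615] jaw yaw 1.4 f [ 0.1 -0.3  0.6] 0.011425175028822957
```

View pics/w2.png

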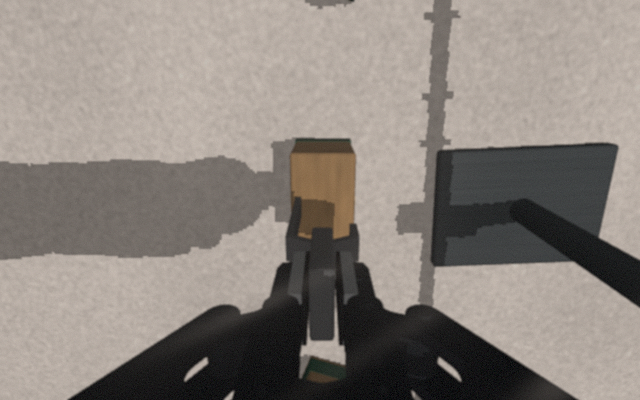

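Emit:
{"name": "step_arm", "arguments": {"series": [{"x":0,"y":0,"z":1,"twist":0,"jaw":0},{"x":0,"y":0,"z":3.5,"twist":0,"jaw":0},{"x":0,"y":1,"z":6.5,"twist":1,"jaw":0},{"x":2,"y":3,"z":9.5,"twist":2,"jaw":0},{"x":5,"y":5,"z":12,"twist":2.5,"jaw":0},{"x":8,"y":6.5,"z":13.6,"twist":2.5,"jaw":0},{"x":10.5,"y":7.2,"z":13.6,"twist":2.5,"jaw":0},{"x":10.5,"y":7.2,"z":13.6,"twist":2.5,"jaw":0},{"x":10.5,"y":7.2,"z":13.6,"twist":2.5,"jaw":0}]}}

```text
clock: 3.17
eef_pos: [0.5389, 0.0736, 0.2964]
tool_rot: [-0.025, 0.708, 0.024, 0.705]
ft_force: [-0.3, -0.6, -1.2]
grip_width: 0.0089
```

```bash
python3 look.py w3
```

```text
3.1667 [0.5389 0.0736 0.2964] jaw yaw 3.98 f [-0.3 -0.6 -1.2] 0.008858669453325354
```

View pics/w3.png

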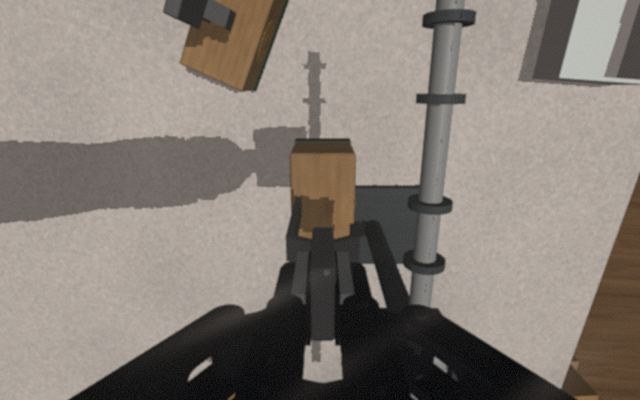

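```bash
python3 - <<'E'
from h import *
F=np.load("w3.npz");P=cloud("wrist",F["d"],F)
print(ray("wrist",[[449,17],[441,97],[430,204],[424.5,261]],.24,F).round(4))
Q=P.reshape(-1,3)[F["d"].ravel()>.05]
q=Q[(abs(Q[:,0]-.6)<.04)&(Q[:,1]>.03)&(Q[:,1]<.2)&(Q[:,2]>.225)&(Q[:,2]<.265)]
a=np.polyfit(q[:,1],q[:,0],1);b=np.polyfit(q[:,1],q[:,2],1);print(a,b,len(q))
E
```

```text
[[0.5954 0.1921 0.24  ]
 [0.5982 0.1527 0.24  ]
 [0.6024 0.0907 0.24  ]
 [0.6053 0.0523 0.24  ]]
[-0.07062386  0.60666143] [0.00532213 0.24547111] 8840
```

Emit:
{"name": "step_arm", "arguments": {"series": [{"x":0.5,"y":-0.3,"z":0.1,"twist":0,"jaw":0},{"x":2,"y":-0.3,"z":0.1,"twist":0,"jaw":0},{"x":3.5,"y":-0.3,"z":0.1,"twist":0,"jaw":0},{"x":5,"y":-0.3,"z":0.1,"twist":0,"jaw":0},{"x":6.4,"y":-0.3,"z":0.1,"twist":0,"jaw":0},{"x":6.4,"y":-0.3,"z":0.1,"twist":0,"jaw":0},{"x":6.4,"y":-0.3,"z":0.1,"twist":0,"jaw":0}]}}

```text
clock: 3.8
eef_pos: [0.6013, 0.0693, 0.2971]
tool_rot: [-0.024, 0.709, 0.024, 0.704]
ft_force: [0.5, 0.4, -0.7]
grip_width: 0.0092
```

```bash
python3 look.py w4; python3 - <<'E'
from h import *
p,d=bot.camera("side");cv2.imwrite("pics/s4.png",cv2.resize(p[110:320,240:400,::-1],None,fx=2.8,fy=2.8,interpolation=cv2.INTER_CUBIC))
E
```

```text
3.8 [0.6013 0.0693 0.2971] jaw yaw 3.88 f [ 0.5  0.4 -0.7] 0.009165369795513299
```

View pics/w4.png

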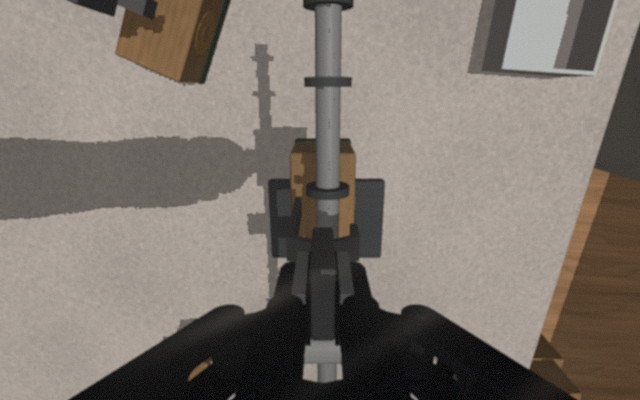

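View pics/s4.png

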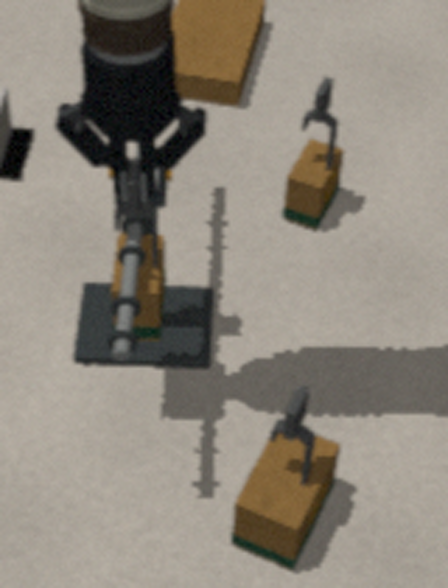

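Emit:
{"name": "step_arm", "arguments": {"series": [{"x":0.2,"y":0.1,"z":-1,"twist":0,"jaw":0},{"x":0.2,"y":0.1,"z":-2,"twist":0,"jaw":0},{"x":0.2,"y":0.1,"z":-3,"twist":0,"jaw":0},{"x":0.2,"y":0.1,"z":-3.5,"twist":0,"jaw":0},{"x":0.2,"y":0.1,"z":-3.8,"twist":0,"jaw":0},{"x":0.2,"y":0.1,"z":-4.1,"twist":0,"jaw":0},{"x":0.2,"y":0.1,"z":-4.3,"twist":0,"jaw":0},{"x":0.2,"y":0.1,"z":-4.5,"twist":0,"jaw":0},{"x":0.2,"y":0.1,"z":-4.5,"twist":0,"jaw":0},{"x":0.2,"y":0.1,"z":-4.5,"twist":0,"jaw":0}]}}

```text
clock: 4.73
eef_pos: [0.6031, 0.0707, 0.2529]
tool_rot: [-0.025, 0.709, 0.024, 0.705]
ft_force: [0.7, 0.1, -0.0]
grip_width: 0.0088
```

```bash
python3 look.py w5; cat > tilt.py <<'E'
import sys
from h import *
n=sys.argv[1]
for c in("side","top"):
    p,d=bot.camera(c);Q=cloud(c,d)
    np.savez(f"{c}_{n}.npz",p=p,d=d)
    cv2.imwrite(f"pics/{c}_{n}.png",cv2.resize(p[100:320,230:410,::-1] if c=="side" else p[150:270,230:430,::-1],None,fx=2.7 if c=="side" else 4,fy=2.7 if c=="side" else 4,interpolation=cv2.INTER_CUBIC))
    m=(d>0)&(abs(Q[...,0]-.606+.0692*Q[...,1])<.012)&(Q[...,1]>-.27)&(Q[...,1]<.23)&(Q[...,2]>.14)&(Q[...,2]<.34)&(abs(Q[...,1]+.018)>.03)
    q=Q[m]
    # robust line z(y) through pivot-ish height
    best=None
    for t in np.arange(-.36,.361,.005):
        r=abs((q[:,2]-.2455)-np.tan(t)*(q[:,1]+.017)); k=(r<.004).sum()
        if best is None or k>best[0]: best=(k,t)
    r=abs((q[:,2]-.2455)-np.tan(best[1])*(q[:,1]+.017));g=q[r<.007]
    print(c,"tilt",np.arctan(np.polyfit(g[:,1],g[:,2],1)[0]).round(3),best[0],len(q), g[:,1].min().round(3),g[:,1].max().round(3))
E
python3 tilt.py 5
```

```text
4.7333 [0.6031 0.0707 0.2529] jaw yaw 3.91 f [ 0.7  0.1 -0. ] 0.008805466927489033
side tilt -0.105 231 650 0.013 0.208
top tilt -0.104 266 371 -0.239 0.206
```

View pics/w5.png

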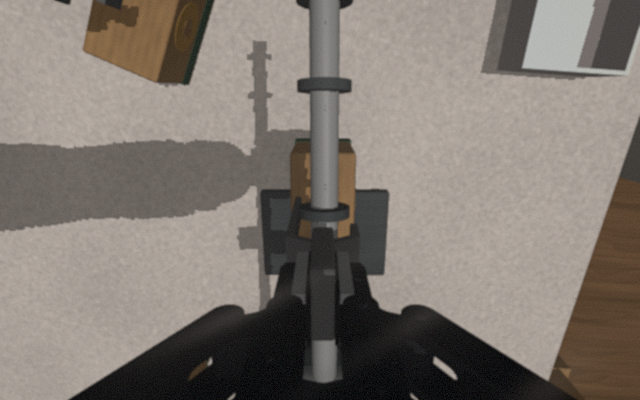

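View pics/side_5.png

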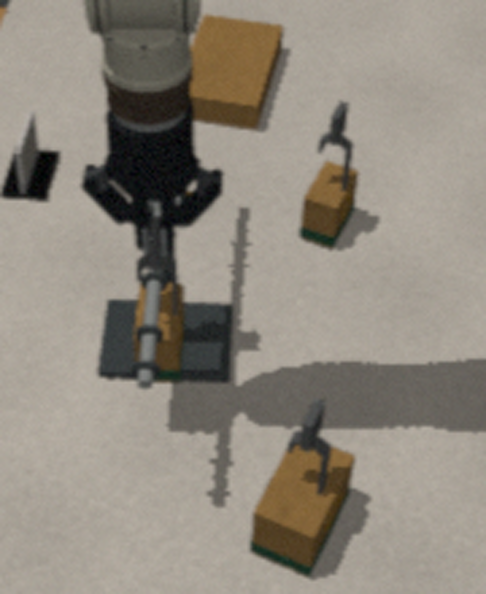

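Emit:
{"name": "step_arm", "arguments": {"series": [{"x":0,"y":0,"z":0,"twist":0,"jaw":1.5},{"x":0,"y":0,"z":0,"twist":0,"jaw":3},{"x":0,"y":0,"z":0,"twist":0,"jaw":5},{"x":0,"y":0,"z":0,"twist":0,"jaw":5},{"x":0,"y":0,"z":2,"twist":0,"jaw":5},{"x":0,"y":0,"z":5,"twist":0,"jaw":6},{"x":0,"y":0,"z":8,"twist":0,"jaw":8},{"x":-3,"y":2,"z":9,"twist":-4,"jaw":8.5},{"x":-6,"y":5,"z":9,"twist":-8,"jaw":8.5}]}}

```text
clock: 5.63
eef_pos: [0.5459, 0.119, 0.3457]
tool_rot: [0.028, 0.706, -0.028, 0.707]
ft_force: [-0.5, 1.7, 1.3]
grip_width: 0.0853
```

```bash
python3 look.py w6;python3 tilt.py 6
```

```text
5.6333 [0.5459 0.119  0.3457] jaw yaw -4.55 f [-0.5  1.7  1.3] 0.08529378063279044
side tilt -0.097 311 622 -0.226 0.208
top tilt -0.101 302 524 -0.238 0.121
```

View pics/side_6.png

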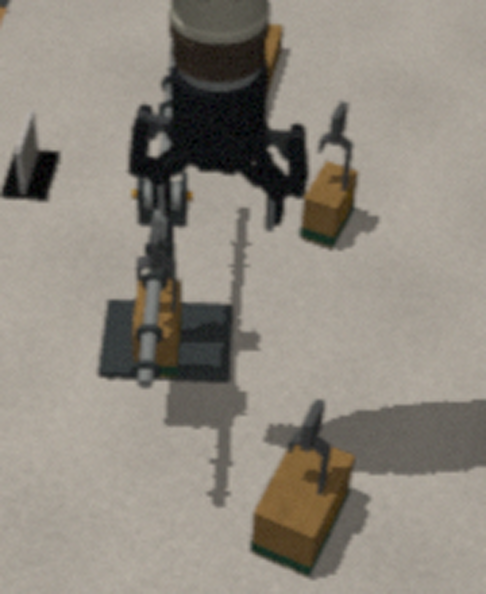

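View pics/w6.png

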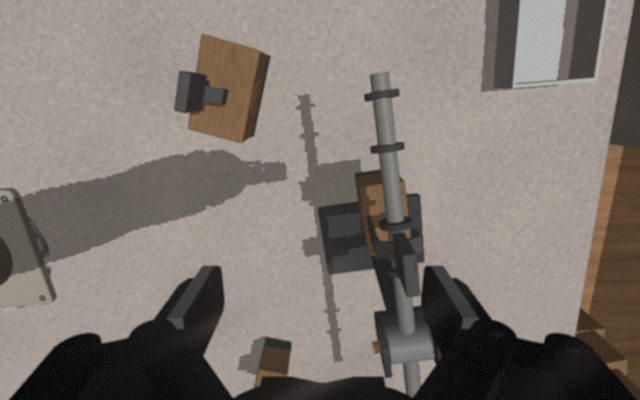

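```bash
python3 - <<'E'
from h import *
F=np.load("w6.npz");P=cloud("wrist",F["d"],F)
Q=P.reshape(-1,3)[F["d"].ravel()>.05]
n=(abs(Q[:,0]-.437)<.07)&(abs(Q[:,1]-.2)<.08)
for t in(.17,.19):
    q=Q[n&(Q[:,2]>t)&(Q[:,2]<.21)];print(len(q),q.mean(0).round(4),rect(q),q[:,2].max())
q=Q[n&(Q[:,2]>.074)&(Q[:,2]<.085)];print(rect(q))
E
```

```text
948 [0.4421 0.2043 0.1917] (array([440. , 204.4]), array([31.8, 10.5]), 70.2) 0.2004700678782773
632 [0.441  0.2044 0.1973] (array([440. , 204.4]), array([31.8, 10.5]), 70.2) 0.2004700678782773
(array([439.7, 204.5]), array([105. ,  65.3]), 70.2)
```

Emit:
{"name": "step_arm", "arguments": {"series": [{"x":-3,"y":2.5,"z":0,"twist":-5,"jaw":8.5},{"x":-6,"y":5,"z":0,"twist":-10,"jaw":8.5},{"x":-9,"y":7.5,"z":-2,"twist":-15.2,"jaw":8.5},{"x":-10.6,"y":8.55,"z":-4,"twist":-15.2,"jaw":8.5},{"x":-10.6,"y":8.55,"z":-7,"twist":-15.2,"jaw":8.5},{"x":-10.6,"y":8.55,"z":-8,"twist":-15.2,"jaw":8.5},{"x":-10.6,"y":8.55,"z":-8,"twist":-15.2,"jaw":8.5}]}}

```text
clock: 6.37
eef_pos: [0.4344, 0.2064, 0.2608]
tool_rot: [0.116, 0.701, -0.118, 0.694]
ft_force: [-0.2, -0.7, 0.1]
grip_width: 0.0851
```

```bash
python3 look.py w7; python3 - <<'E'
from h import *
F=np.load("w7.npz");P=cloud("wrist",F["d"],F)
Q=P.reshape(-1,3)[F["d"].ravel()>.05]
n=(abs(Q[:,0]-.437)<.05)&(abs(Q[:,1]-.2)<.06)
q=Q[n&(Q[:,2]>.185)&(Q[:,2]<.205)];print(len(q),q.mean(0).round(4),rect(q),q[:,2].max())
E
```

```text
6.3667 [0.4344 0.2064 0.2608] jaw yaw -19.02 f [-0.2 -0.7  0.1] 0.08512013995055542
808 [0.4403 0.2064 0.1974] (array([439.8, 204.8]), array([31.9, 10. ]), 70.2) 0.2001916488608283
```

Emit:
{"name": "step_arm", "arguments": {"series": [{"x":0.5,"y":-0.15,"z":-3,"twist":-0.8,"jaw":8.5},{"x":0.5,"y":-0.15,"z":-6,"twist":-0.8,"jaw":8.5},{"x":0.5,"y":-0.15,"z":-8.5,"twist":-0.8,"jaw":8.5},{"x":0.5,"y":-0.15,"z":-9.7,"twist":-0.8,"jaw":8},{"x":0.5,"y":-0.15,"z":-9.7,"twist":-0.8,"jaw":5},{"x":0.5,"y":-0.15,"z":-9.7,"twist":-0.8,"jaw":2},{"x":0.5,"y":-0.15,"z":-9.7,"twist":-0.8,"jaw":0.5},{"x":0.5,"y":-0.15,"z":-9.7,"twist":-0.8,"jaw":0},{"x":0.5,"y":-0.15,"z":-9.7,"twist":-0.8,"jaw":0},{"x":0.5,"y":-0.15,"z":-9.7,"twist":-0.8,"jaw":0}]}}

```text
clock: 7.25
eef_pos: [0.4414, 0.2055, 0.1671]
tool_rot: [0.122, 0.698, -0.122, 0.695]
ft_force: [-0.2, 0.6, 0.3]
grip_width: 0.0089
```

```bash
python3 look.py w8
```

```text
7.25 [0.4414 0.2055 0.1671] jaw yaw -19.86 f [-0.2  0.6  0.3] 0.008913434658164545
```

View pics/w8.png

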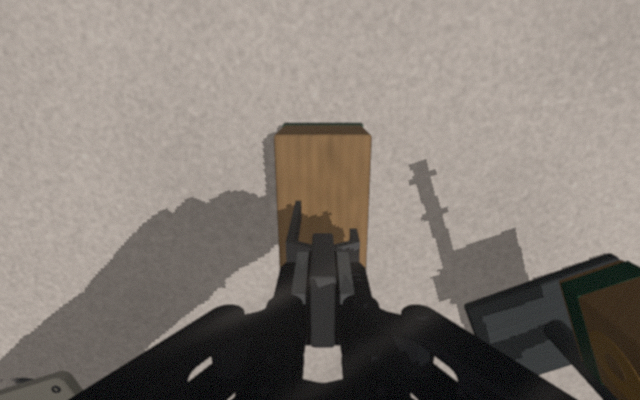

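Emit:
{"name": "step_arm", "arguments": {"series": [{"x":0,"y":0,"z":1,"twist":0,"jaw":0},{"x":0,"y":0,"z":4,"twist":0,"jaw":0},{"x":0,"y":-1,"z":7.5,"twist":2,"jaw":0},{"x":0.5,"y":-3,"z":10.5,"twist":5,"jaw":0},{"x":1,"y":-6,"z":13,"twist":9,"jaw":0},{"x":2,"y":-9.5,"z":14.4,"twist":13,"jaw":0},{"x":2,"y":-13,"z":14.4,"twist":17,"jaw":0},{"x":2,"y":-17,"z":14.4,"twist":21,"jaw":0},{"x":2,"y":-21,"z":14.4,"twist":23.8,"jaw":0},{"x":3,"y":-25,"z":14.4,"twist":23.8,"jaw":0}]}}

```text
clock: 8.13
eef_pos: [0.4695, -0.0458, 0.3113]
tool_rot: [-0.025, 0.709, 0.025, 0.704]
ft_force: [1.5, 0.9, -2.2]
grip_width: 0.0088
```

Emit:
{"name": "step_arm", "arguments": {"series": [{"x":2.5,"y":-3.5,"z":0,"twist":0,"jaw":0},{"x":5,"y":-7,"z":0,"twist":0,"jaw":0},{"x":6.5,"y":-10,"z":0,"twist":0,"jaw":0},{"x":6.5,"y":-11,"z":0,"twist":0,"jaw":0},{"x":6.5,"y":-11,"z":0,"twist":0,"jaw":0}]}}

```text
clock: 8.55
eef_pos: [0.5345, -0.1587, 0.3096]
tool_rot: [-0.024, 0.71, 0.024, 0.703]
ft_force: [-1.0, -0.2, -2.7]
grip_width: 0.009
```

```bash
python3 look.py w9
```

```text
8.55 [ 0.5345 -0.1587  0.3096] jaw yaw 3.84 f [-1.  -0.2 -2.7] 0.009034244079934315
```

View pics/w9.png

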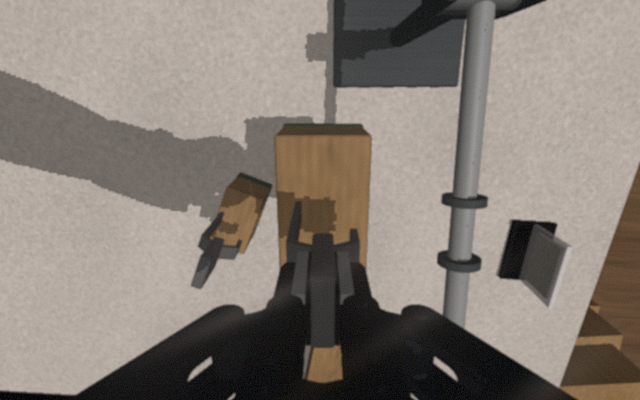

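```bash
python3 - <<'E'
from h import *
F=np.load("w9.npz")
print(ray("wrist",[[464.5,200]],.252,F).round(4),ray("wrist",[[459.5,261]],.256,F).round(4))
Q=cloud("wrist",F["d"],F).reshape(-1,3)[F["d"].ravel()>.05]
q=Q[(abs(Q[:,0]-.617)<.03)&(Q[:,1]<-.06)&(Q[:,1]>-.2)&(Q[:,2]>.235)&(Q[:,2]<.275)]
print(np.polyfit(q[:,1],q[:,0],1),np.polyfit(q[:,1],q[:,2],1),len(q))
E
```

```text
[[ 0.6185 -0.1379  0.252 ]] [[ 0.6214 -0.1769  0.256 ]]
[-0.06653457  0.60658557] [-0.10481417  0.24350601] 6624
```

Emit:
{"name": "step_arm", "arguments": {"series": [{"x":1,"y":0.2,"z":0.1,"twist":0,"jaw":0},{"x":3,"y":0.2,"z":0.1,"twist":0,"jaw":0},{"x":5,"y":0.2,"z":0.1,"twist":0,"jaw":0},{"x":7,"y":0.2,"z":0.1,"twist":0,"jaw":0},{"x":8.5,"y":0.2,"z":0.1,"twist":0,"jaw":0},{"x":8.5,"y":0.2,"z":0.1,"twist":0,"jaw":0},{"x":8.5,"y":0.2,"z":0.1,"twist":0,"jaw":0}]}}

```text
clock: 9.18
eef_pos: [0.619, -0.1529, 0.3104]
tool_rot: [-0.025, 0.71, 0.026, 0.703]
ft_force: [-1.4, 0.4, -2.3]
grip_width: 0.0092
```

```bash
python3 look.py w10; python3 tilt.py 10
```

```text
9.1833 [ 0.619  -0.1529  0.3104] jaw yaw 4.08 f [-1.4  0.4 -2.3] 0.009157136019320977
side tilt -0.097 415 945 -0.188 0.209
top tilt -0.101 276 540 -0.136 0.206
```

View pics/w10.png

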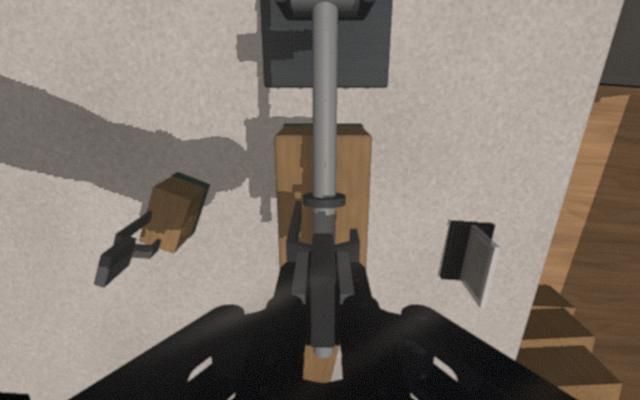

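View pics/side_10.png

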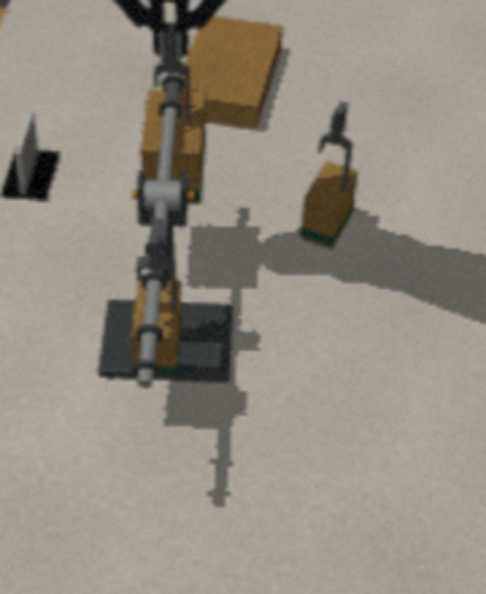

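Emit:
{"name": "step_arm", "arguments": {"series": [{"x":0.1,"y":-0.3,"z":-1,"twist":0,"jaw":0},{"x":0.1,"y":-0.3,"z":-2,"twist":0,"jaw":0},{"x":0.1,"y":-0.3,"z":-2.8,"twist":0,"jaw":0},{"x":0.1,"y":-0.3,"z":-3.3,"twist":0,"jaw":0},{"x":0.1,"y":-0.3,"z":-3.7,"twist":0,"jaw":0},{"x":0.1,"y":-0.3,"z":-4.1,"twist":0,"jaw":0},{"x":0.1,"y":-0.3,"z":-4.5,"twist":0,"jaw":0},{"x":0.1,"y":-0.3,"z":-4.9,"twist":0,"jaw":0},{"x":0.1,"y":-0.3,"z":-5.3,"twist":0,"jaw":0},{"x":0.1,"y":-0.3,"z":-5.7,"twist":0,"jaw":0}]}}

```text
clock: 10.17
eef_pos: [0.6195, -0.1569, 0.2546]
tool_rot: [-0.024, 0.71, 0.025, 0.704]
ft_force: [0.0, 0.1, -0.3]
grip_width: 0.0091
```

```bash
python3 look.py w11; python3 tilt.py 11
```

```text
10.1667 [ 0.6195 -0.1569  0.2546] jaw yaw 3.99 f [ 0.   0.1 -0.3] 0.009125234611496032
side tilt 0.057 367 953 -0.177 0.209
top tilt 0.055 279 541 -0.135 0.206
```

View pics/w11.png

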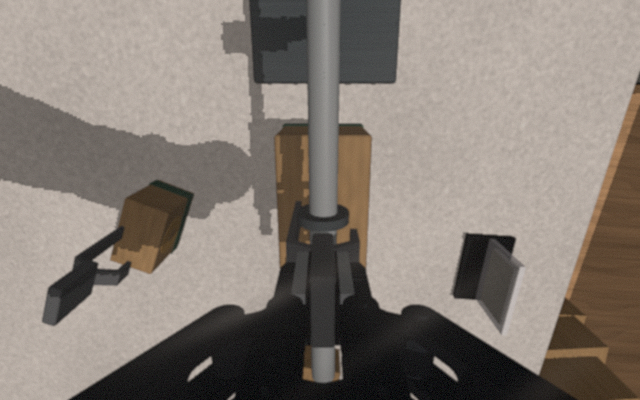

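Emit:
{"name": "step_arm", "arguments": {"series": [{"x":0,"y":0,"z":-0.3,"twist":0,"jaw":0},{"x":0,"y":0,"z":-0.6,"twist":0,"jaw":0},{"x":0,"y":0,"z":-0.9,"twist":0,"jaw":0},{"x":0,"y":0,"z":-1.2,"twist":0,"jaw":0},{"x":0,"y":0,"z":-1.5,"twist":0,"jaw":0},{"x":0,"y":0,"z":-1.7,"twist":0,"jaw":0},{"x":0,"y":0,"z":-1.9,"twist":0,"jaw":0},{"x":0,"y":0,"z":-2.05,"twist":0,"jaw":0},{"x":0,"y":0,"z":-2.15,"twist":0,"jaw":0},{"x":0,"y":0,"z":-2.2,"twist":0,"jaw":0}]}}

```text
clock: 11.15
eef_pos: [0.6195, -0.1568, 0.2322]
tool_rot: [-0.024, 0.71, 0.025, 0.703]
ft_force: [1.7, 1.4, -0.0]
grip_width: 0.0092
```

```bash
python3 look.py w12; python3 tilt.py 12
```

```text
11.15 [ 0.6195 -0.1568  0.2322] jaw yaw 4.0 f [ 1.7  1.4 -0. ] 0.009243387559913257
side tilt 0.21 315 986 -0.173 0.205
top tilt 0.213 287 548 -0.134 0.202
```

View pics/side_12.png

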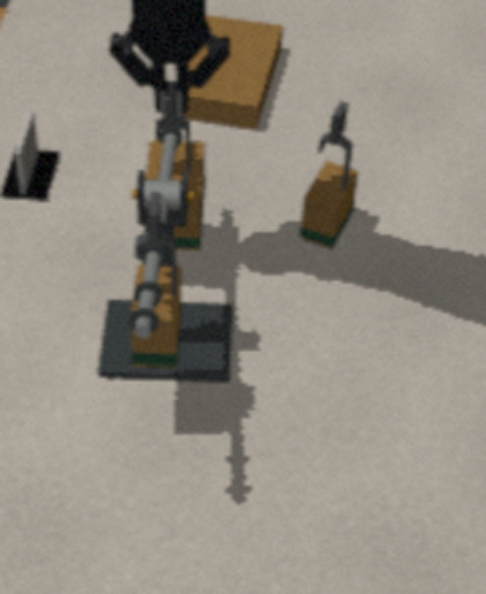

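View pics/top_12.png

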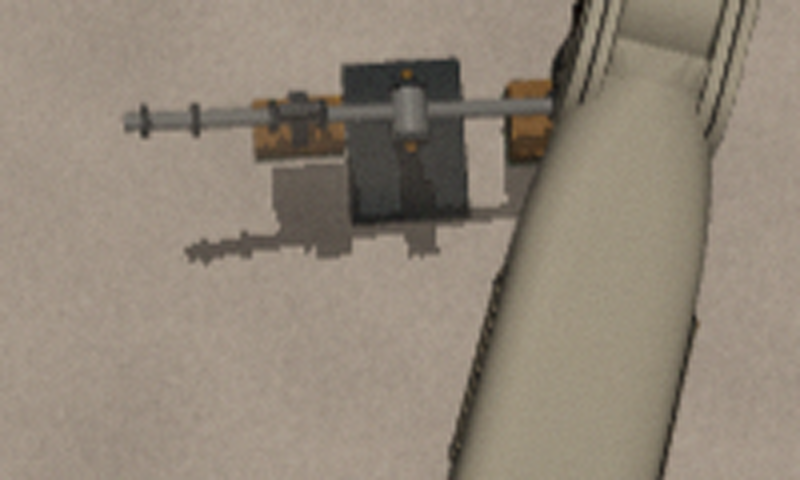

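Emit:
{"name": "step_arm", "arguments": {"series": [{"x":0,"y":0,"z":-0.1,"twist":0,"jaw":0},{"x":0,"y":0,"z":-0.1,"twist":0,"jaw":0},{"x":0,"y":0,"z":-0.1,"twist":0,"jaw":1.5},{"x":0,"y":0,"z":-0.1,"twist":0,"jaw":3},{"x":0,"y":0,"z":-0.1,"twist":0,"jaw":5},{"x":0,"y":0,"z":0,"twist":0,"jaw":6},{"x":0,"y":0,"z":2,"twist":0,"jaw":6},{"x":0,"y":0,"z":5,"twist":0,"jaw":6},{"x":0,"y":0,"z":8,"twist":0,"jaw":8},{"x":-2,"y":0,"z":10,"twist":-3,"jaw":8.5}]}}

```text
clock: 12.13
eef_pos: [0.6018, -0.157, 0.3335]
tool_rot: [-0.006, 0.709, 0.006, 0.705]
ft_force: [-0.4, -0.4, -0.7]
grip_width: 0.0816
```

```bash
python3 look.py w13; python3 tilt.py 13
```

```text
12.1333 [ 0.6018 -0.157   0.3335] jaw yaw 1.0 f [-0.4 -0.4 -0.7] 0.08159070624538703
side tilt 0.201 326 842 -0.237 0.205
top tilt 0.204 292 591 -0.147 0.202
```

View pics/side_13.png

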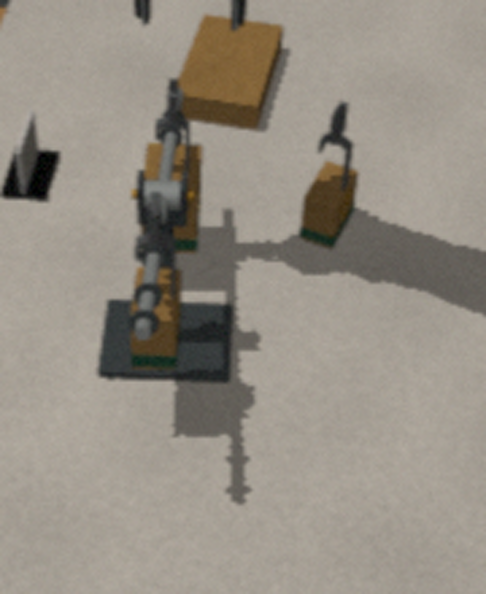

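View pics/w13.png

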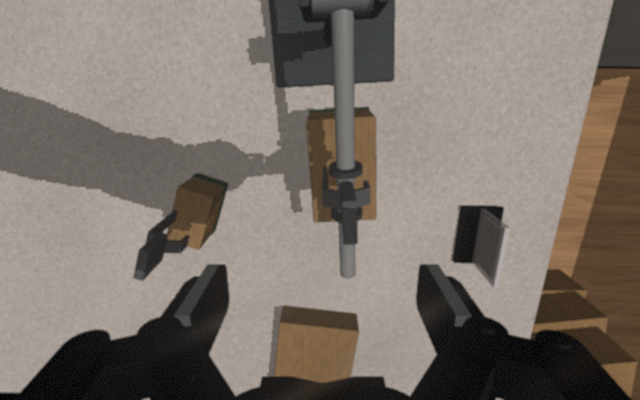

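```bash
python3 - <<'E'
from h import *
F=np.load("w13.npz");P=cloud("wrist",F["d"],F)
Q=P.reshape(-1,3)[F["d"].ravel()>.05]
n=(abs(Q[:,0]-.432)<.05)&(abs(Q[:,1]+.23)<.06)
q=Q[n&(Q[:,2]>.165)&(Q[:,2]<.197)];print(len(q),q.mean(0).round(4),rect(q),q[:,2].max())
q=Q[n&(Q[:,2]>.186)&(Q[:,2]<.197)];print(len(q),q.mean(0).round(4),rect(q),q[:,2].max())
E
```

```text
749 [ 0.4371 -0.2324  0.1843] (array([ 434.3, -235.3]), array([33.4, 10.7]), 72.2) 0.19402158113518353
415 [ 0.4355 -0.2338  0.1912] (array([ 434.2, -235.4]), array([33.1, 10.5]), 72.5) 0.19402158113518353
```

Emit:
{"name": "step_arm", "arguments": {"series": [{"x":-2,"y":-0.5,"z":1,"twist":-3,"jaw":8.5},{"x":-5,"y":-2,"z":1,"twist":-8,"jaw":8.5},{"x":-8.5,"y":-3.5,"z":1,"twist":-13,"jaw":8.5},{"x":-12,"y":-5.5,"z":0,"twist":-19,"jaw":8.5},{"x":-15,"y":-7,"z":-2,"twist":-19,"jaw":8.5},{"x":-16.8,"y":-7.75,"z":-5,"twist":-19,"jaw":8.5},{"x":-16.8,"y":-7.75,"z":-7,"twist":-19,"jaw":8.5},{"x":-16.8,"y":-7.75,"z":-7,"twist":-19,"jaw":8.5}]}}

```text
clock: 12.95
eef_pos: [0.4277, -0.2339, 0.26]
tool_rot: [0.113, 0.703, -0.11, 0.693]
ft_force: [-0.4, 0.5, -0.2]
grip_width: 0.0851
```

```bash
python3 look.py w14; python3 - <<'E'
from h import *
F=np.load("w14.npz");P=cloud("wrist",F["d"],F)
Q=P.reshape(-1,3)[F["d"].ravel()>.05]
n=(abs(Q[:,0]-.432)<.05)&(abs(Q[:,1]+.23)<.06)
q=Q[n&(Q[:,2]>.18)&(Q[:,2]<.197)];print(len(q),q.mean(0).round(4),rect(q),q[:,2].max())
E
```

```text
12.95 [ 0.4277 -0.2339  0.26  ] jaw yaw -18.12 f [-0.4  0.5 -0.2] 0.08510916153935144
779 [ 0.4345 -0.2337  0.1915] (array([ 434. , -235.5]), array([32., 10.]), 71.6) 0.1942580288924043
```

Emit:
{"name": "step_arm", "arguments": {"series": [{"x":0.55,"y":-0.15,"z":-3,"twist":-0.3,"jaw":8.5},{"x":0.55,"y":-0.15,"z":-6,"twist":-0.3,"jaw":8.5},{"x":0.55,"y":-0.15,"z":-8.5,"twist":-0.3,"jaw":8.5},{"x":0.55,"y":-0.15,"z":-10.1,"twist":-0.3,"jaw":8},{"x":0.55,"y":-0.15,"z":-10.1,"twist":-0.3,"jaw":5},{"x":0.55,"y":-0.15,"z":-10.1,"twist":-0.3,"jaw":2},{"x":0.55,"y":-0.15,"z":-10.1,"twist":-0.3,"jaw":0.5},{"x":0.55,"y":-0.15,"z":-10.1,"twist":-0.3,"jaw":0},{"x":0.55,"y":-0.15,"z":-10.1,"twist":-0.3,"jaw":0},{"x":0.55,"y":-0.15,"z":-10.1,"twist":-0.3,"jaw":0}]}}

```text
clock: 13.83
eef_pos: [0.436, -0.2361, 0.1631]
tool_rot: [0.113, 0.701, -0.112, 0.695]
ft_force: [-0.9, 0.3, 1.0]
grip_width: 0.009
```

```bash
python3 look.py w15;python3 tilt.py 15
```

```text
13.8333 [ 0.436  -0.2361  0.1631] jaw yaw -18.36 f [-0.9  0.3  1. ] 0.00902174460202812
side tilt 0.2 319 852 -0.238 0.206
top tilt 0.202 358 762 -0.238 0.201
```

View pics/w15.png

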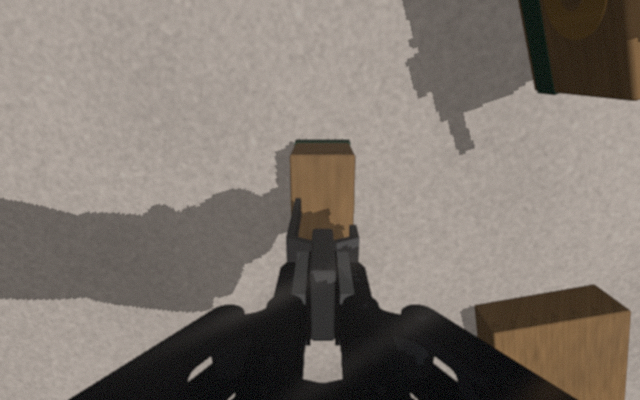

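View pics/top_15.png

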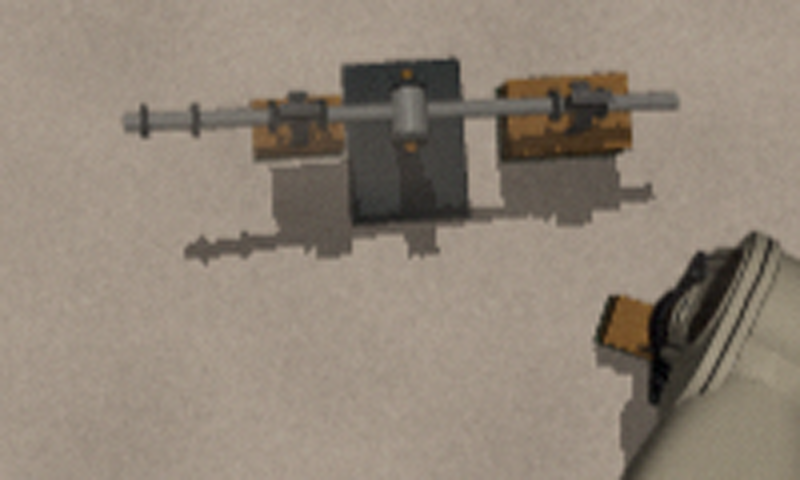

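Emit:
{"name": "step_arm", "arguments": {"series": [{"x":0,"y":0,"z":1,"twist":0,"jaw":0},{"x":0,"y":0,"z":4,"twist":0,"jaw":0},{"x":0,"y":1.5,"z":7.5,"twist":2,"jaw":0},{"x":0,"y":4,"z":11,"twist":5,"jaw":0},{"x":0,"y":7,"z":14,"twist":8,"jaw":0},{"x":0,"y":10.5,"z":16.5,"twist":12,"jaw":0},{"x":0,"y":14,"z":17.4,"twist":16,"jaw":0},{"x":0,"y":18,"z":17.4,"twist":20,"jaw":0},{"x":0,"y":22,"z":17.4,"twist":22.3,"jaw":0},{"x":1,"y":26,"z":17.4,"twist":22.3,"jaw":0}]}}

```text
clock: 14.82
eef_pos: [0.4444, 0.0254, 0.3378]
tool_rot: [-0.025, 0.709, 0.024, 0.704]
ft_force: [0.4, -0.6, -2.7]
grip_width: 0.0089
```

Emit:
{"name": "step_arm", "arguments": {"series": [{"x":1.5,"y":4,"z":0,"twist":0,"jaw":0},{"x":3,"y":8,"z":0,"twist":0,"jaw":0},{"x":5,"y":11.5,"z":0,"twist":0,"jaw":0},{"x":7,"y":14,"z":0,"twist":0,"jaw":0},{"x":7.5,"y":14.2,"z":0,"twist":0,"jaw":0},{"x":7.5,"y":14.2,"z":0,"twist":0,"jaw":0}]}}

```text
clock: 15.32
eef_pos: [0.5201, 0.169, 0.336]
tool_rot: [-0.026, 0.71, 0.025, 0.703]
ft_force: [-0.3, -0.7, -0.8]
grip_width: 0.0092
```

```bash
python3 look.py w16
```

```text
15.3167 [0.5201 0.169  0.336 ] jaw yaw 4.13 f [-0.3 -0.7 -0.8] 0.009219029098576578
```

View pics/w16.png

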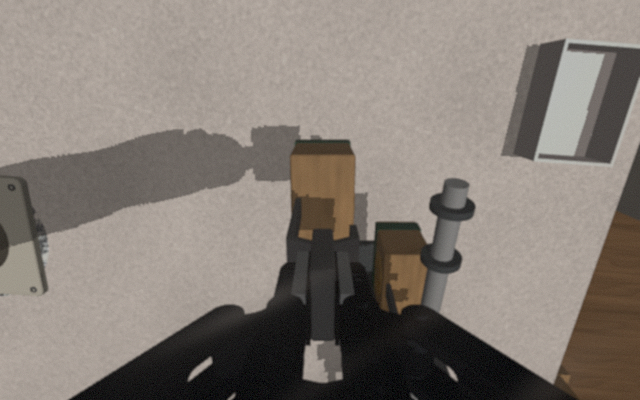

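```bash
python3 - <<'E'
from h import *
F=np.load("w16.npz")
print(ray("wrist",[[452.5,206]],.281,F).round(4),ray("wrist",[[441,257]],.274,F).round(4))
Q=cloud("wrist",F["d"],F).reshape(-1,3)[F["d"].ravel()>.05]
q=Q[(abs(Q[:,0]-.595)<.02)&(Q[:,1]<.21)&(Q[:,1]>.13)&(Q[:,2]>.255)&(Q[:,2]<.3)]
print(np.polyfit(q[:,1],q[:,0],1),np.polyfit(q[:,1],q[:,2],1),len(q))
E
```

```text
[[0.5963 0.1865 0.281 ]] [[0.5983 0.1489 0.274 ]]
[-0.05802679  0.60438421] [0.17395342 0.25404236] 3346
```

Emit:
{"name": "step_arm", "arguments": {"series": [{"x":1,"y":-0.2,"z":0.1,"twist":0,"jaw":0},{"x":3,"y":-0.2,"z":0.1,"twist":0,"jaw":0},{"x":5,"y":-0.2,"z":0.1,"twist":0,"jaw":0},{"x":6.5,"y":-0.2,"z":0.1,"twist":0,"jaw":0},{"x":7.8,"y":-0.2,"z":0.1,"twist":0,"jaw":0},{"x":7.8,"y":-0.2,"z":0.1,"twist":0,"jaw":0},{"x":7.8,"y":-0.2,"z":0.1,"twist":0,"jaw":0}]}}

```text
clock: 15.95
eef_pos: [0.5969, 0.1641, 0.3374]
tool_rot: [-0.025, 0.71, 0.024, 0.703]
ft_force: [-0.9, -0.0, -0.0]
grip_width: 0.0094
```

```bash
python3 look.py w17; python3 tilt.py 17
```

```text
15.95 [0.5969 0.1641 0.3374] jaw yaw 3.9 f [-0.9 -0.  -0. ] 0.009355954749603643
side tilt -0.027 116 536 0.091 0.207
top tilt 0.202 321 723 -0.237 0.156
```

View pics/w17.png

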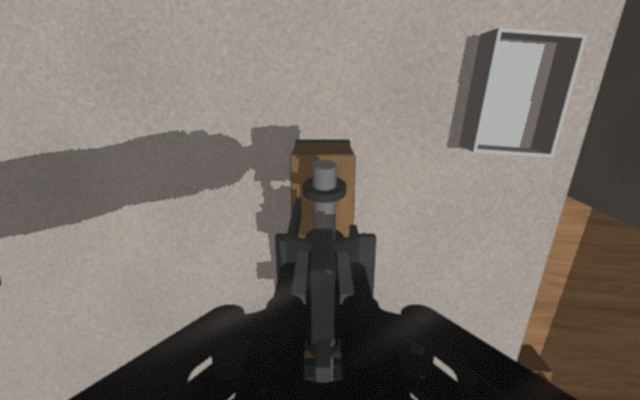

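View pics/side_17.png

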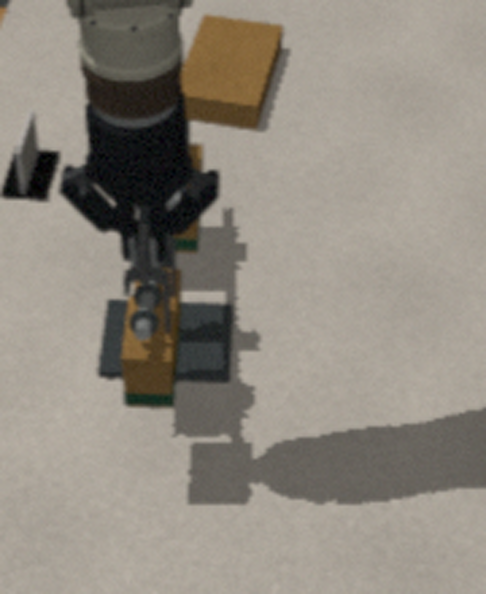

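Emit:
{"name": "step_arm", "arguments": {"series": [{"x":0.1,"y":0.3,"z":-1,"twist":0,"jaw":0},{"x":0.1,"y":0.3,"z":-2,"twist":0,"jaw":0},{"x":0.1,"y":0.3,"z":-2.8,"twist":0,"jaw":0},{"x":0.1,"y":0.4,"z":-3.3,"twist":0,"jaw":0},{"x":0.1,"y":0.4,"z":-3.7,"twist":0,"jaw":0},{"x":0.1,"y":0.4,"z":-4.1,"twist":0,"jaw":0},{"x":0.1,"y":0.5,"z":-4.5,"twist":0,"jaw":0},{"x":0.1,"y":0.5,"z":-4.9,"twist":0,"jaw":0},{"x":0.1,"y":0.6,"z":-5.3,"twist":0,"jaw":0},{"x":0.1,"y":0.6,"z":-5.6,"twist":0,"jaw":0}]}}

```text
clock: 16.93
eef_pos: [0.5974, 0.1709, 0.2818]
tool_rot: [-0.025, 0.71, 0.024, 0.703]
ft_force: [-0.4, -0.5, -1.2]
grip_width: 0.0091
```

```bash
python3 look.py w18; python3 tilt.py 18
```

```text
16.9333 [0.5974 0.1709 0.2818] jaw yaw 3.99 f [-0.4 -0.5 -1.2] 0.009053628500054115
side tilt -0.099 112 680 0.151 0.212
top tilt 0.095 311 727 -0.24 0.158
```

View pics/w18.png

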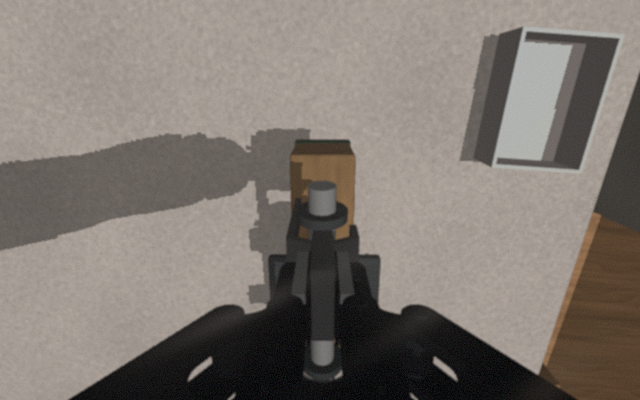

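View pics/side_18.png

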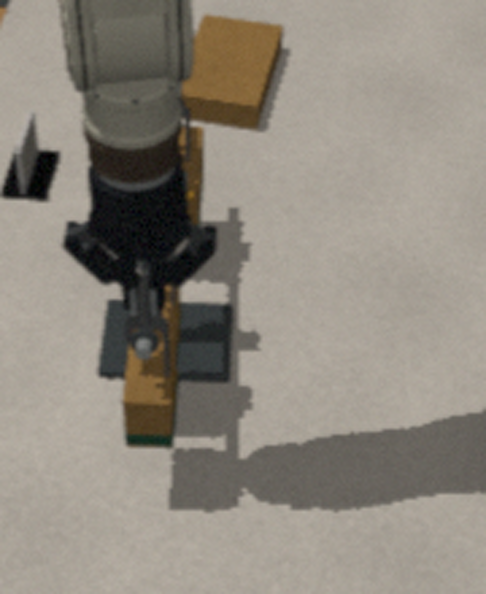

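Emit:
{"name": "step_arm", "arguments": {"series": [{"x":0,"y":0,"z":-0.3,"twist":0,"jaw":0},{"x":0,"y":0,"z":-0.6,"twist":0,"jaw":0},{"x":0,"y":0.1,"z":-0.9,"twist":0,"jaw":0},{"x":0,"y":0.1,"z":-1.2,"twist":0,"jaw":0},{"x":0,"y":0.1,"z":-1.4,"twist":0,"jaw":0},{"x":0,"y":0.1,"z":-1.6,"twist":0,"jaw":0},{"x":0,"y":0.1,"z":-1.7,"twist":0,"jaw":0},{"x":0,"y":0.1,"z":-1.8,"twist":0,"jaw":0},{"x":0,"y":0.1,"z":-1.8,"twist":0,"jaw":0}]}}

```text
clock: 17.83
eef_pos: [0.5971, 0.1719, 0.2638]
tool_rot: [-0.025, 0.71, 0.024, 0.703]
ft_force: [-0.1, 0.8, -0.5]
grip_width: 0.0088
```

```bash
python3 look.py w19; python3 tilt.py 19
```

```text
17.8333 [0.5971 0.1719 0.2638] jaw yaw 4.0 f [-0.1  0.8 -0.5] 0.008773137919144225
side tilt -0.16 92 631 0.16 0.213
top tilt 0.004 316 716 -0.24 0.161
```

Level (top view; the side fit is occluded by the gripper). Release and back off.

Emit:
{"name": "step_arm", "arguments": {"series": [{"x":0,"y":0,"z":-0.05,"twist":0,"jaw":0},{"x":0,"y":0,"z":-0.05,"twist":0,"jaw":1.5},{"x":0,"y":0,"z":-0.05,"twist":0,"jaw":3},{"x":0,"y":0,"z":0,"twist":0,"jaw":5},{"x":0,"y":0,"z":0,"twist":0,"jaw":6},{"x":0,"y":0,"z":2,"twist":0,"jaw":6},{"x":0,"y":0,"z":5,"twist":0,"jaw":6},{"x":0,"y":0,"z":8,"twist":0,"jaw":8},{"x":-3,"y":0,"z":10,"twist":0,"jaw":8},{"x":-7,"y":0,"z":10,"twist":0,"jaw":8}]}}

```text
clock: 18.82
eef_pos: [0.5306, 0.1724, 0.3665]
tool_rot: [-0.024, 0.708, 0.024, 0.706]
ft_force: [-1.6, 0.3, 1.4]
grip_width: 0.0802
```

Emit:
{"name": "step_arm", "arguments": {"series": [{"x":-4,"y":0,"z":0,"twist":0,"jaw":8},{"x":-8,"y":0,"z":0,"twist":0,"jaw":8},{"x":-12,"y":0,"z":0,"twist":0,"jaw":8},{"x":-16,"y":2,"z":0,"twist":0,"jaw":8},{"x":-18,"y":4,"z":0,"twist":0,"jaw":8},{"x":-18,"y":4,"z":0,"twist":0,"jaw":8},{"x":-18,"y":4,"z":0,"twist":0,"jaw":8},{"x":-18,"y":4,"z":0,"twist":0,"jaw":8},{"x":-18,"y":4,"z":0,"twist":0,"jaw":8},{"x":-18,"y":4,"z":0,"twist":0,"jaw":8}]}}

```text
clock: 19.65
eef_pos: [0.3514, 0.212, 0.3662]
tool_rot: [-0.024, 0.708, 0.023, 0.705]
ft_force: [-0.1, 0.4, 0.7]
grip_width: 0.0799
```

```bash
python3 look.py w20; python3 tilt.py 20
```

```text
19.65 [0.3514 0.212  0.3662] jaw yaw 3.8 f [-0.1  0.4  0.7] 0.07992059231888256
side tilt 0.016 343 1148 -0.242 0.212
top tilt 0.012 339 847 -0.24 0.209
```

View pics/side_20.png

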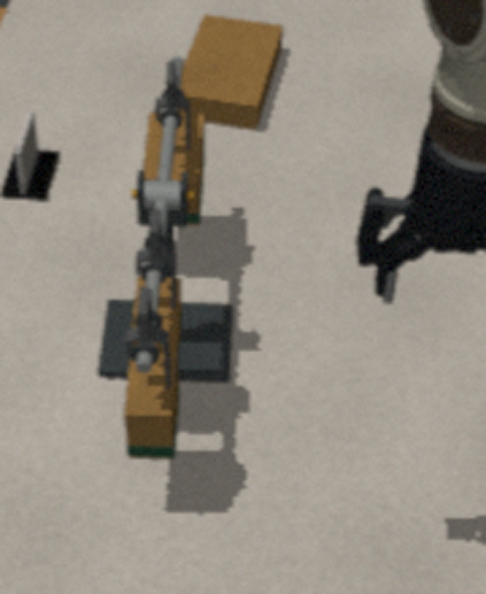

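View pics/top_20.png

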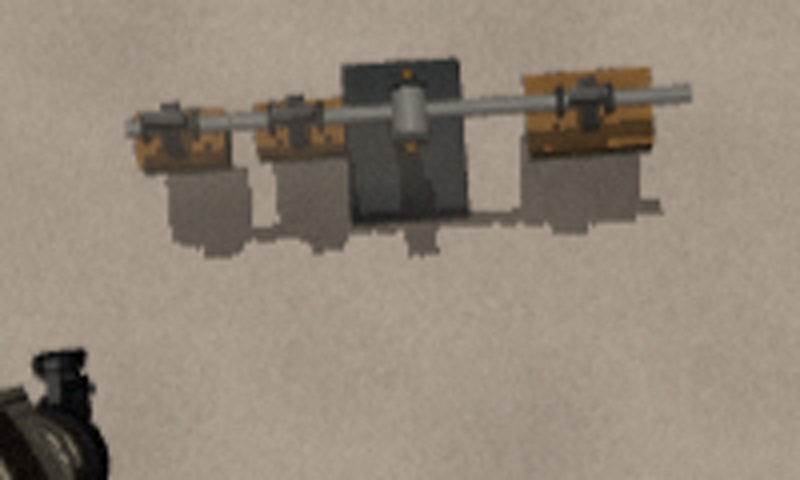

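View pics/w20.png

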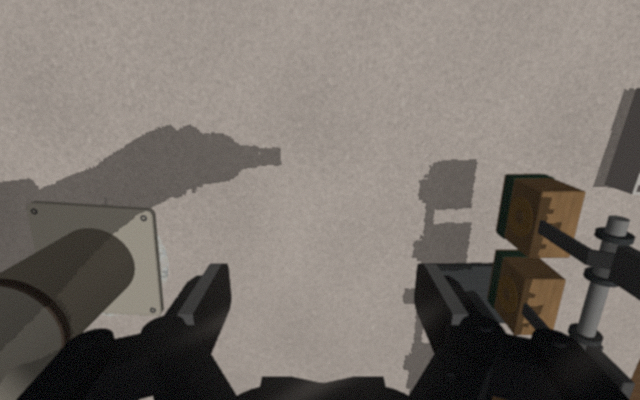

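Emit:
{"name": "step_arm", "arguments": {"series": [{"x":0,"y":0,"z":0,"twist":0,"jaw":8},{"x":0,"y":0,"z":0,"twist":0,"jaw":8},{"x":0,"y":0,"z":0,"twist":0,"jaw":8},{"x":0,"y":0,"z":0,"twist":0,"jaw":8},{"x":0,"y":0,"z":0,"twist":0,"jaw":8},{"x":0,"y":0,"z":0,"twist":0,"jaw":8},{"x":0,"y":0,"z":0,"twist":0,"jaw":8},{"x":0,"y":0,"z":0,"twist":0,"jaw":8},{"x":0,"y":0,"z":0,"twist":0,"jaw":8},{"x":0,"y":0,"z":0,"twist":0,"jaw":8}]}}

```text
clock: 20.63
eef_pos: [0.3512, 0.212, 0.3661]
tool_rot: [-0.024, 0.708, 0.023, 0.705]
ft_force: [0.7, -0.3, 0.8]
grip_width: 0.0802
```

```bash
python3 tilt.py 21; python3 - <<'E'
from h import *
for n in("20","21"):
  for c in("top","side"):
    F=np.load(f"{c}_{n}.npz");Q=cloud(c,F["d"]).reshape(-1,3)
    Q=Q[F["d"].ravel()>0]
    for m,y in(("outer",.172),("inner",.0715),("lone",-.157)):
        q=Q[(abs(Q[:,0]-.605)<.05)&(abs(Q[:,1]-y)<.035)&(Q[:,2]>.274)&(Q[:,2]<.31)]
        print(n,c,m,q.mean(0).round(4),rect(q),q[:,2].max().round(4))
A=np.load("top0.npz");B=np.load("top_21.npz")
df=np.abs(A["p"].astype(int)-B["p"]).sum(2)
for nm,(x0,x1,y0,y1) in dict(can=(165,215,165,215),flat=(430,500,165,215),tray=(235,285,105,145),stand=(380,420,112,142)).items(): print(nm,(df[y0:y1,x0:x1]>60).sum())
E
```

```text
side tilt 0.012 348 1157 -0.243 0.21
top tilt 0.014 371 848 -0.24 0.209
20 top outer [0.5948 0.1721 0.2914] (array([594.8, 172.9]), array([ 9.5, 31.7]), 1.0) 0.3002
20 top inner [0.5998 0.0719 0.2915] (array([600.2,  72.3]), array([ 9.6, 31. ]), 7.1) 0.2972
20 top lone [ 0.6161 -0.1525  0.2879] (array([ 616.6, -153.1]), array([ 9.8, 28.1]), 5.3) 0.2933
20 side outer [0.5949 0.1779 0.2894] (array([595.8, 173. ]), array([10.3, 35. ]), 3.3) 0.2985
20 side inner [0.6004 0.0784 0.29  ] (array([601. ,  72.4]), array([10. , 35.9]), 3.0) 0.2967
20 side lone [ 0.6165 -0.1488  0.2875] (array([ 617. , -151.4]), array([ 8.7, 28.4]), 7.2) 0.2964
21 top outer [0.5945 0.173  0.2911] (array([595. , 173.4]), array([10.5, 30.7]), 4.9) 0.3
21 top inner [0.6001 0.0722 0.2907] (array([600.8,  72.5]), array([10.1, 30.9]), 4.5) 0.2987
21 top lone [ 0.6159 -0.1527  0.2878] (array([ 616.6, -152.8]), array([ 9.5, 28.2]), 5.2) 0.2945
21 side outer [0.595  0.1772 0.29  ] (array([595.6, 173.3]), array([10.4, 35.3]), 3.7) 0.2984
21 side inner [0.6004 0.0786 0.2906] (array([601.7,  73.6]), array([10.2, 35.6]), 6.8) 0.2978
21 side lone [ 0.6167 -0.1486  0.2881] (array([ 617.1, -152.1]), array([ 8.8, 30.8]), 7.4) 0.2961
can 0
flat 0
tray 0
stand 0
```

```bash
python3 -c "
from workcell import bot
print(bot.job_done())"
```

```text
the job is handed in; nothing more can be done
None
```

All three cartons are hanging on the bar and I handed the job in at about 21 s. I hung a small one on the inner seat, then the large one on the lone seat, then the other small one on the outer seat. I let go of each before the next.

**Tilt while hanging:** the bar measured about -0.10 rad after the first carton and +0.20 after the large one. The most I measured was 0.21, against the 0.285 limit. I took readings only at stops, so brief peaks between them were not seen. Each carton was lowered until its weight was on the bar before I opened the gripper.

**Final checks:**
- **Stillness:** two looks one second apart agree, so the bar and cartons are still. The gripper is well clear.
- **Seating:** the hook centres are within about 5 mm of the seat centres.
- **Bystanders:** the pixels around the canister and flat carton (and the tray and stand) are unchanged from the first picture.
- **Level:** the bar is not exactly level. Both cameras read about +0.013 rad, or 0.7°, with the two-seat side slightly high. I judged that close enough and left it.

**Disagreement:** while the gripper was at the outer seat, the side camera gave false tilt readings (-0.03 to -0.16) because its view of the bar was blocked. I used the top camera there, and the two agreed again once the arm had backed away.

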